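# Bar a small engine over by hand for winter storage

## Robot

A 6-joint arm with a two-finger parallel gripper is mounted at the origin on the work surface. World frame = base frame: x ahead of the robot, y to its left, z up, the work surface at z = 0. Lengths are in m, angles in rad, forces in N, time in s.
With the tool pointing down it reaches from about 0.3 to 0.875 m from the base axis. Payload 6.4 kg.
Tool frame: the origin (TCP) lies at the very end of the fingers, on their centre line; the grasp point (between the pads) lies 19 mm behind it; z points along the fingers, y is the line along which they close (so a half turn about z gives the same grasp; the last joint's range is limited). The gripper opens to 85 mm and grips with 20 to 120 N. Pads are 22 mm wide; open, the fingers measure 114 mm over their backs; the gripper's body (76 mm by 85 mm) begins 54 mm behind the grasp point. The pads swing forward as they close: fully open they stand 13 mm farther back than shut.
Start: joints at [-1.367, 0.181, 1.607, -0, 1.354, -0.206], TCP at [0.229, -0.527, 0.231] pointing down, gripper open.
Joint ranges: [-2.99, 2.99], [-0.89, 2.07], [0.3, 2.58], [-1.14, 4.28], [0, 2.63], [-3.12, 3.12]. Speed limits (rad/s): [2.57, 2.57, 3.01, 3.14, 3.14, 3.14].

## Interface

Orientations are given as a unit quaternion [w, x, y, z].
In Python, from bench import ctrl gives the robot as it stands.
- The arm moves only by the tool jog_arm, never from a script. Its argument "series" is a list that holds one entry, the list of rows, each a list of 7 numbers: the shift along the tool's x, y, z in mm, then the turn, a rotation vector about the tool's x, y, z in rad, then the finger opening in mm, from 0 to 85.4. In form: [[[tx, ty, tz, rx, ry, rz, gripper], ...]]. A call has exactly 10 rows; each row shifts and turns the commanded pose from where the row before left it, along the tool's axes as they then stand; what a row does not reach is not made up. A row lasts 1/10 s, in which the tool goes at most 50 mm and 8.59 degrees, less where a joint would pass 70% of its speed; a pose out of reach is approached as far as the arm can. A call with a gripper value outside its range is refused whole. The fingers move at their own pace and stop on an object; the grip force is fixed at half the most. Time passes only in rows, so rows that do not move let the fingers close, or fill a call up. It gives the time, the measured TCP pose, the force, the opening and the grip force at its end, in the units of the state.
- ctrl.get_obs(): the state, without advancing time (a new reading comes with each control period).
- ctrl.camera(name): name is "side" or "top" or "wrist"; returns a dict with "frame" (480x640x3 uint8, blue, green, red), "z_map" (480x640 float32, m along the optical axis (not along the pixel's ray), 0 where there is no reading), "fx", "fy", "cx", "cy" (pixels), "xyz" and "rotation" of the camera in the world. Camera axes: x right, y down, z forward; pixel columns grow to the right and rows downward; lengths in m; the calibration is good to about 2 mm. A picture is of the moment at which its call begins.
- ctrl.hand_in(): hands the job in; it is judged then, once.
The state is a dict: "time_s": time; "q": joint angles; "dq": joint speeds; "joint_efforts": joint torques, N m; "eef_pos": TCP position; "eef_rot": TCP orientation; "wrist_force": force on the tool from outside, world axes, zero at the start; "torque": the same for the moment, N m; "opening": opening from 0.0 (shut) to 1.0 (fully open); "grasp_force": force on a finger pad.
Only numpy, scipy, OpenCV 4.12 (cv2) and the standard library are available. Lean on these libraries where they do the work, as an engineer would, in place of code of your own. Each camera call takes 0.05 s, during which the arm holds its last target. There are 200 camera calls.

## Task

Lay up the small engine for the winter: first push its red stop switch right over to the far (off) side, then take the black knob of the crank and turn the engine over clockwise (seen from above), at a slow, even pace, no faster than about one turn in five seconds, going through its heavy compression point twice, never letting the crank spring back from the heavy point or lurch ahead after it. Go on turning until you feel the third compression just begin to push back, and leave the crank resting there, let go. Leave the other things on the bench alone.

Things in the scene. Friction and masses are not known exactly. Their poses are not given: they have to be found in the camera images.
- engine: Small engine with upright crankshaft, fixed to the bench: round green shroud, 220 diameter, flat top 165 high; finned aluminium head on its +x side, red tank on its -y side, switch on its +y side. Origin on the bench top on the crankshaft's axis, z up. Turned up to 0.5 rad either way.
- crank_knob (a point): Middle of the crank's black upright knob (28 diameter, 53 tall, spans 199 to 252 above the bench, this point 224). The knob spins freely about its own upright axis, so the hand that holds it need not turn; it runs on a level circle of 80 radius about the engine's axis. Beneath it is a steel arm 24 wide, top 197 above the bench.
- crank (a joint): Crank angle in rad, grows clockwise seen from above and counts on over the turns, no end stop. 0: knob on the engine's -x side; pi/2: +y side; pi: over the head. Starts at -0.2 to 1.2. Friction: 0.4 N m (5 N at the knob), plus 0.15 per rad/s. The crank sits on a splined shaft in an unknown position: the heavy point lies anywhere at pi +-0.6, and again every 2 pi (see pin).
- pin (a joint): Travel (m) of the sprung indicator pin in the head: 0 outside the compression, rises from its start, 0.84 rad before the heavy point, to 0.0076 at it, then sinks. Going up, the knob needs up to 18 N in all; after the heavy point the load drives the crank on for 0.84 rad, at 3 rad/s and more if not held. Let go at pin 0.0005 to 0.0015 the crank stays; further in, it springs back to there.
- pin_tip (a point): End of the level indicator pin's red tip (16 diameter, pin 10), 70 above the bench, 193 from the engine's axis along the engine's +x when the pin is in.
- stop (a joint): Stop switch in rad: near 0 (running) it leans to the engine's -x, at 1.0 (off) to the engine's +x. It swings about the engine's y axis, pivot 127 above the bench at x -30, y +165 of the engine; needs about 1.5 N at its ball and stays where it is left.
- stop_tip (a point): Centre of the red ball (26 diameter) on the end of the switch's 50 long lever, 171 above the bench at either end of its swing. Its black housing below is 70 x 50, top 130 above the bench.
- oil: Bystander: yellow oil bottle, 68 dia x 190 tall (mm). Origin under its middle.
- spray: Bystander: blue spray can, 54 dia x 170 tall (mm). Origin under its middle.
- wrench: Bystander: steel open-ended wrench lying flat (mm). Origin under its middle.
- driver: Bystander: orange-handled screwdriver lying flat (mm). Origin under its middle.
- bolt_cup: Bystander: open steel cup, 76 dia x 60 tall (mm). Origin under its middle.
- parts_tray: Bystander: grey open tray, 170 x 120 x 30, walls 4 (mm). Origin under its middle.
- plug: Bystander: the engine's spark plug, 68 long, lying in the grey tray (mm). Origin under its middle.

How it is judged:
By the outcome, as a careful person would: the job done as asked, in the order asked, and still so for the second after the job is handed in, with the robot touching nothing.
It also fails if it takes over 72 s, if anything falls off the work surface, if the arm or the gripper's body presses on something with over 40 N, if the wrist force passes 120 N, or if a joint passes its speed limit or range.

## Working session

There is one attempt and no reset: what is moved stays moved. The work goes in short steps, Python scripts to look and compute and a tool call to move; the robot and the scene stay as the last step left them, time stands still between calls to the robot, and variables do not carry over. Pictures are saved under pics/ and viewed, at most 10 in all, crops included, and the job is handed in when it is done.

Besides the shell and the picture viewer there is one more tool, called after "Request:" by a JSON object that holds its "fn" and its "kwargs", one argument or row to a line. jog_arm: Moves the arm, as the interface text tells. Its arguments: {"type":"object","properties":{"series":{"type":"array"}},"required":["series"]}

```bash
mkdir -p pics; ls; python3 - <<'E'
from bench import ctrl
import cv2,numpy as np
o=ctrl.get_obs();print({k:np.round(v,3).tolist() for k,v in o.items()})
for n in("top","side"):
    c=ctrl.camera(n);cv2.imwrite(f"pics/{n}0.png",c["frame"]);print(n,c["fx"],c["cx"],c["cy"],np.round(c["xyz"],3),np.round(c["rotation"],3).tolist())
E
```

```text
pics
{'time_s': 0.0, 'q': [-1.367, 0.182, 1.608, 0.0, 1.354, -0.206], 'dq': [-0.002, 0.001, 0.001, 0.0, 0.001, 0.0], 'joint_efforts': [0.001, -44.487, -35.134, -0.0, 0.009, 0.0], 'eef_pos': [0.229, -0.527, 0.23], 'eef_rot': [-0.001, 0.979, 0.203, 0.0], 'wrist_force': [-0.281, 0.044, 0.859], 'torque': [-0.062, -0.023, -0.032], 'grasp_force': 0.0, 'opening': 0.997}
top 489.4207162671403 317.7506779201938 235.8622826707638 [0.396 0.004 1.404] [-0.035, 0.708, -0.705, 0.021]
side 460.8715377535694 319.47393829730936 244.60711735288368 [ 0.366 -0.639  0.937] [-0.349, 0.929, -0.114, 0.041]
```

View pics/top0.png

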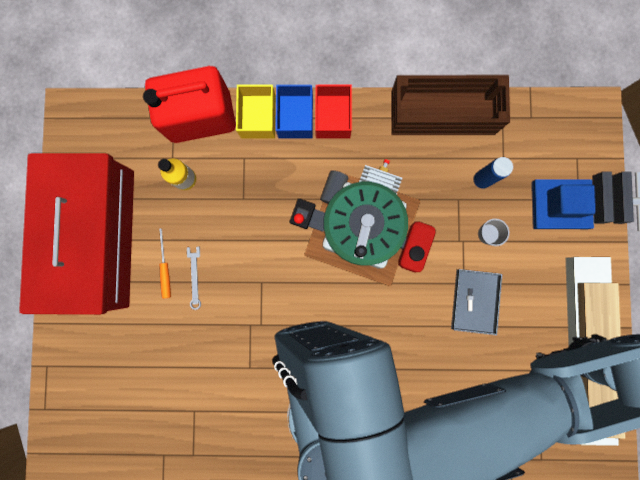

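View pics/side0.png

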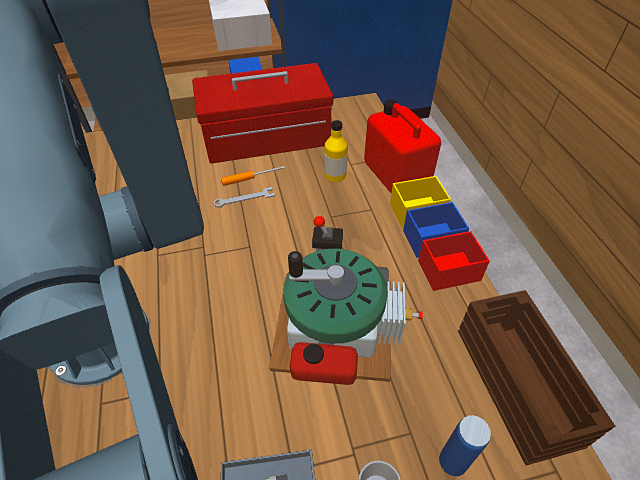

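The top view shows the shroud hub at (367,220), knob at (361,252), red ball at (299,218), and pin tip at (386,162). The side view has the knob at (295,265), ball at (319,221), and pin tip at (420,315).

```bash
cat > h.py <<'E'
from bench import ctrl
import cv2,numpy as np
def ray(c,u,v,z):
    R=np.array(c["rotation"]).reshape(3,3);d=R@np.array([(u-c["cx"])/c["fx"],(v-c["cy"])/c["fy"],1]);p=np.array(c["xyz"])
    return p+d*(z-p[2])/d[2]
def blob(c,box,f):
    """centroid of masked pixels; box=u0,u1,v0,v1"""
    u0,u1,v0,v1=box;m=f(c["frame"][v0:v1,u0:u1].astype(int)).astype(np.uint8)
    n,l,s,ce=cv2.connectedComponentsWithStats(m)
    i=1+np.argmax(s[1:,4]);return ce[i]+[u0,v0],s[i]
red=lambda a:(a[...,2]>120)&(a[...,1]<70)&(a[...,0]<70)
blk=lambda a:(a.max(-1)<60)
grn=lambda a:(a[...,1]>a[...,2]+15)&(a[...,1]>a[...,0]+5)
E
python3 - <<'E'
from h import *
T=ctrl.camera("top");S=ctrl.camera("side")
def show(n,c,box,f,z):
    p,s=blob(c,box,f);print(n,p.round(1),s,ray(c,*p,z).round(4))
show("ball T",T,(285,312,205,235),red,.171);show("ball S",S,(305,335,208,230),red,.171)
show("pin T",T,(375,398,150,175),red,.07);show("pin S",S,(412,430,305,325),red,.07)
show("knob T",T,(345,376,240,262),blk,.252);show("knob S",S,(282,306,245,280),blk,.224)
for n,c,b in(("T",T,(310,420,165,275)),("S",S,(270,400,230,350))):
    u0,u1,v0,v1=b;m=grn(c["frame"][v0:v1,u0:u1].astype(int)).astype(np.uint8)
    ct=max(cv2.findContours(m,0,2)[0],key=cv2.contourArea);h=cv2.convexHull(ct)[:,0]+[u0,v0]
    P=np.array([ray(c,*q,.165) for q in h])[:,:2].astype(np.float32);print(n,cv2.minEnclosingCircle(P),cv2.fitEllipse(P))
for u,v in((367,220),):
    print(ray(T,u,v,.2))
for f in ((361,252),(299,217)): print(T["z_map"][f[1],f[0]])
cv2.imwrite("pics/crop.png",cv2.resize(T["frame"][150:290,270:450],None,fx=4,fy=4))
E
```

```text
Traceback (most recent call last):
  File "h.py", line 4, in ray
    R=np.array(c["rotation"]).reshape(3,3);d=R@np.array([(u-c["cx"])/c["fx"],(v-c["cy"])/c["fy"],1]);p=np.array(c["xyz"])
ValueError: cannot reshape array of size 4 into shape (3,3)
```

Rotation is a quaternion [w,x,y,z].

```bash
sed -i 's/R=np.array(c\["rotation"\]).reshape(3,3)/R=Rotation.from_quat(c["rotation"],scalar_first=True).as_matrix()/; 1i from scipy.spatial.transform import Rotation' h.py
python3 - <<'E'
from h import *
T=ctrl.camera("top");S=ctrl.camera("side")
def show(n,c,box,f,z):
    p,s=blob(c,box,f);print(n,p.round(1),s,ray(c,*p,z).round(4))
show("ball T",T,(285,312,205,235),red,.171);show("ball S",S,(305,335,208,230),red,.171)
show("pin T",T,(375,398,150,175),red,.07);show("pin S",S,(412,430,305,325),red,.07)
show("knob T",T,(345,376,240,262),blk,.252);show("knob S",S,(282,306,245,280),blk,.224)
for n,c,b in(("T",T,(310,420,165,275)),("S",S,(270,400,230,350))):
    u0,u1,v0,v1=b;m=grn(c["frame"][v0:v1,u0:u1].astype(int)).astype(np.uint8)
    ct=max(cv2.findContours(m,0,2)[0],key=cv2.contourArea);h=cv2.convexHull(ct)[:,0]+[u0,v0]
    P=np.array([ray(c,*q,.165) for q in h])[:,:2].astype(np.float32);print(n,cv2.minEnclosingCircle(P),cv2.fitEllipse(P))
print(ray(T,367,220,.2), T["z_map"][252,361],T["z_map"][217,299])
cv2.imwrite("pics/crop.png",cv2.resize(T["frame"][150:290,270:450],None,fx=4,fy=4))
E
```

```text
ball T [298.5 218.1] [ 9  8 10 11 83] [0.5387 0.0774 0.171 ]
ball S [318.7 220.8] [ 9  8 11 11 88] [0.5397 0.0823 0.171 ]
pin T [386.1 160.8] [ 9  9  5  5 13] [ 0.7103 -0.157   0.07  ]
pin S [420.1 314.8] [ 6  6  5  8 26] [ 0.7103 -0.1564  0.07  ]
knob T [360.2 251.1] [10  6 12 11 79] [ 0.4516 -0.0732  0.252 ]
knob S [295.6 265. ] [  6   7  18  26 308] [ 0.4542 -0.0746  0.224 ]
T ((0.5277153253555298, -0.09278535842895508), 0.10827217996120453) ((0.5280691385269165, -0.09242242574691772), (0.21357376873493195, 0.2143063247203827), 72.71189880371094)
S ((0.5252354145050049, -0.11547815054655075), 0.11685623973608017) ((0.5246719717979431, -0.1149689182639122), (0.21201518177986145, 0.23423796892166138), 162.7101287841797)
[ 0.53106972 -0.09359565  0.2       ] 1.1507821 1.2311599
```

View pics/crop.png

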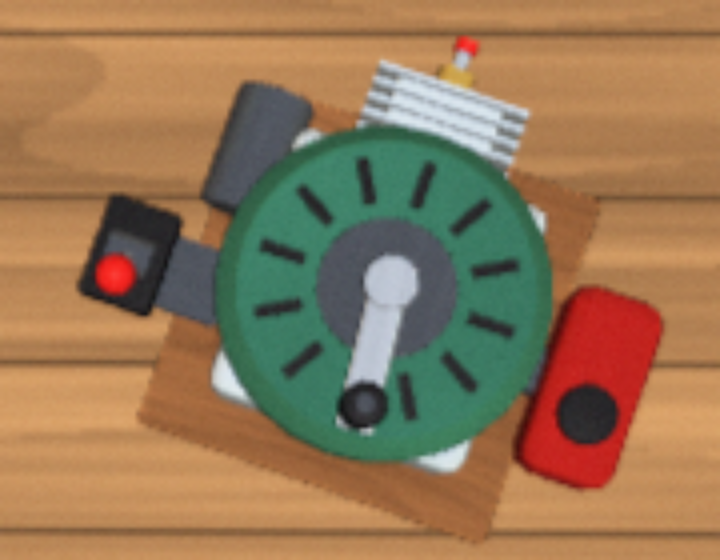

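Request:
{"fn": "jog_arm", "kwargs": {
  "series": [
    [[0,0,-20,0,0,0.149,0],[0,0,-20,0,0,0.149,0],[0,0,-20,0,0,0.15,0],[0,0,-20,0,0,0.15,0],[0,0,-20,0,0,0.15,0],[0,-40,0,0,0,0,0],[0,-45,0,0,0,0,0],[0,-45,0,0,0,0,0],[0,-45,0,0,0,0,0],[0,-45,0,0,0,0,0]]
  ]
}}

```text
time_s: 1.3
eef_pos: [0.3023, -0.3181, 0.3312]
eef_rot: [0.0, 0.986, -0.169, 0.0]
wrist_force: [0.5, 0.7, 0.4]
opening: -0.004
grasp_force: 0.0
```

```bash
cat >> h.py <<'E'
O=np.array([.529,-.093]);Y=-.339
def st():
    o=ctrl.get_obs();c,s=np.cos(Y),np.sin(Y);Ri=np.array([[c,s],[-s,c]])
    R=Rotation.from_quat(o["eef_rot"],scalar_first=True).as_matrix()
    e=Ri@(np.array(o["eef_pos"])[:2]-O)*1000;f=Ri@np.array(o["wrist_force"])[:2]
    th=np.arctan2(e[1],-e[0]);r=np.hypot(*e);t=np.array([np.sin(th),np.cos(th)])
    print("t %.2f eng %s z %.1f yawerr %.3f tilt %.3f | th %.3f r %.1f | F eng %s fz %.1f Ftan %.1f Frad %.1f | open %.3f grip %.1f"%(o["time_s"],e.round(1),o["eef_pos"][2]*1000,np.arctan2(R[1,0],R[0,0])-Y,np.arccos(min(1,-R[2,2])),th,r,f.round(1),o["wrist_force"][2],-f@t,f@np.array([-np.cos(th),np.sin(th)]),o["opening"],o["grasp_force"]))
E
python3 -c "from h import *;st()"
```

```text
t 1.30 eng [-138.9 -287.7] z 331.2 yawerr 0.000 tilt 0.000 | th -1.121 r 319.5 | F eng [0.2 0.8] fz 0.4 Ftan -0.1 Frad -0.8 | open -0.004 grip 0.0
```

Request:
{"fn": "jog_arm", "kwargs": {
  "series": [
    [[4,-45,0,0,0,0,0],[4,-45,0,0,0,0,0],[4,-45,0,0,0,0,0],[4,-45,0,0,0,0,0],[4,-45,0,0,0,0,0],[4,-45,0,0,0,0,0],[4,-46,0,0,0,0,0],[4,-46,0,0,0,0,0],[4,-46,0,0,0,0,0],[3,-46,0,0,0,0,0]]
  ]
}}

```text
time_s: 2.3
eef_pos: [0.49, 0.0975, 0.3315]
eef_rot: [0.0, 0.986, -0.168, 0.0]
wrist_force: [0.6, 0.1, 0.2]
opening: 0.002
grasp_force: 0.0
```

Request:
{"fn": "jog_arm", "kwargs": {
  "series": [
    [[0,0,0,0,0,0,0],[0,0,20,0,0,0,0],[0,0,25,0,0,0,0],[0,0,25,0,0,0,0],[0,0,25,0,0,0,0],[0,0,25,0,0,0,0],[0,0,20,0,0,0,0],[0,0,15,0,0,0,0],[0,0,10,0,0,0,0],[0,0,5,0,0,0,0]]
  ]
}}

```text
time_s: 3.3
eef_pos: [0.4891, 0.0951, 0.1605]
eef_rot: [0.0, 0.986, -0.169, -0.001]
wrist_force: [-0.1, -0.3, 0.1]
opening: 0.0
grasp_force: 0.0
```

```bash
python3 - <<'E'
from h import *
st()
T=ctrl.camera("side")
cv2.imwrite("pics/s1.png",T["frame"][150:400,200:500].repeat(2,0).repeat(2,1))
E
```

```text
t 3.30 eng [-100.2  164.1] z 160.5 yawerr 0.000 tilt 0.001 | th 1.023 r 192.3 | F eng [-0.  -0.3] fz 0.1 Ftan 0.2 Frad -0.3 | open 0.000 grip 0.0
```

View pics/s1.png

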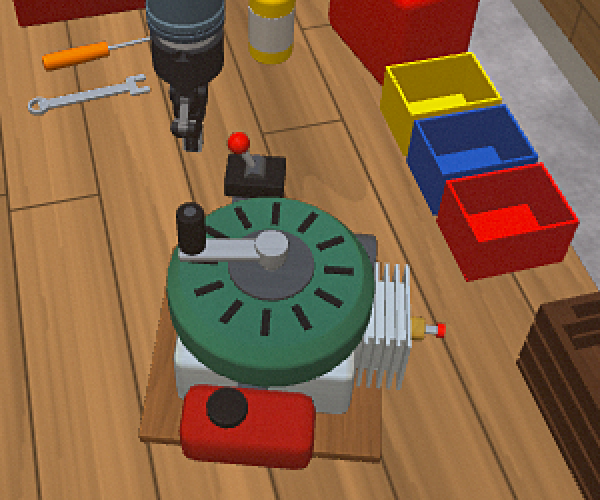

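The crop shows the shut fingers (193,145) left of the red ball (238,143), in line with it. Pushing.

Request:
{"fn": "jog_arm", "kwargs": {
  "series": [
    [[10,0,0,0,0,0,0],[10,0,0,0,0,0,0],[6,0,0,0,0,0,0],[6,0,0,0,0,0,0],[6,0,0,0,0,0,0],[6,0,0,0,0,0,0],[6,0,0,0,0,0,0],[6,0,0,0,0,0,0],[4,0,0,0,0,0,0],[2,0,0,0,0,0,0]]
  ]
}}

```text
time_s: 4.35
eef_pos: [0.5485, 0.0747, 0.1613]
eef_rot: [0.0, 0.986, -0.168, 0.0]
wrist_force: [-0.4, 1.0, 0.2]
opening: 0.002
grasp_force: 0.6
```

```bash
python3 - <<'E'
from h import *
st()
T=ctrl.camera("side")
p,s=blob(T,(305,365,200,240),red);print(p,s,ray(T,*p,.171))
E
```

```text
t 4.35 eng [-37.4 164.7] z 161.3 yawerr 0.001 tilt 0.000 | th 1.347 r 168.8 | F eng [-0.7  0.8] fz 0.2 Ftan 0.5 Frad 0.9 | open 0.002 grip 0.6
[333.44827586 220.71264368] [23 16 12 10 87] [0.57272489 0.07424352 0.171     ]
```

Request:
{"fn": "jog_arm", "kwargs": {
  "series": [
    [[2,0,0,0,0,0,0],[2,0,0,0,0,0,0],[2,0,0,0,0,0,0],[1,0,0,0,0,0,0],[1,0,0,0,0,0,0],[0.5,0,0,0,0,0,0],[0.5,0,0,0,0,0,0],[0,0,0,0,0,0,0],[0,0,0,0,0,0,0],[0,0,0,0,0,0,0]]
  ]
}}

```text
time_s: 5.4
eef_pos: [0.5565, 0.0719, 0.1613]
eef_rot: [0.0, 0.986, -0.168, 0.0]
wrist_force: [-1.4, -0.2, -0.5]
opening: 0.001
grasp_force: 0.6
```

```bash
python3 - <<'E'
from h import *
st()
T=ctrl.camera("side")
p,s=blob(T,(305,365,200,240),red);print(p,s,ray(T,*p,.171))
E
```

```text
t 5.40 eng [-28.9 164.7] z 161.3 yawerr 0.001 tilt 0.000 | th 1.397 r 167.2 | F eng [-1.2 -0.7] fz -0.5 Ftan 1.3 Frad -0.5 | open 0.001 grip 0.6
[336.96511628 222.31395349] [27 18 11 10 86] [0.57925227 0.06732082 0.171     ]
```

Request:
{"fn": "jog_arm", "kwargs": {
  "series": [
    [[0.5,0,0,0,0,0,0],[0.5,0,0,0,0,0,0],[0.5,0,0,0,0,0,0],[0.5,0,0,0,0,0,0],[0,0,0,0,0,0,0],[0,0,0,0,0,0,0],[0,0,0,0,0,0,0],[0,0,0,0,0,0,0],[0,0,0,0,0,0,0],[0,0,0,0,0,0,0]]
  ]
}}

```text
time_s: 6.45
eef_pos: [0.5582, 0.0713, 0.1612]
eef_rot: [-0.0, 0.986, -0.168, -0.0]
wrist_force: [-2.9, 1.5, -1.0]
opening: 0.004
grasp_force: 1.8
```

```bash
python3 - <<'E'
from h import *
st()
E
```

```text
t 6.45 eng [-27.1 164.7] z 161.2 yawerr 0.001 tilt 0.000 | th 1.408 r 166.9 | F eng [-3.2  0.5] fz -1.0 Ftan 3.1 Frad 1.0 | open 0.004 grip 1.8
```

Request:
{"fn": "jog_arm", "kwargs": {
  "series": [
    [[0.5,0,0,0,0,0,0],[0.5,0,0,0,0,0,0],[0.5,0,0,0,0,0,0],[0.5,0,0,0,0,0,0],[0,0,0,0,0,0,0],[0,0,0,0,0,0,0],[0,0,0,0,0,0,0],[0,0,0,0,0,0,0],[0,0,0,0,0,0,0],[0,0,0,0,0,0,0]]
  ]
}}

```text
time_s: 7.45
eef_pos: [0.5585, 0.0713, 0.161]
eef_rot: [-0.0, 0.986, -0.168, -0.002]
wrist_force: [-11.5, 2.1, 4.3]
opening: 0.004
grasp_force: 5.3
```

```bash
python3 - <<'E'
from h import *
st()
E
```

```text
t 7.45 eng [-26.8 164.7] z 161.0 yawerr 0.001 tilt 0.004 | th 1.409 r 166.9 | F eng [-11.5  -1.8] fz 4.3 Ftan 11.6 Frad 0.1 | open 0.004 grip 5.3
```

Request:
{"fn": "jog_arm", "kwargs": {
  "series": [
    [[-10,0,0,0,0,0,0],[-20,0,0,0,0,0,0],[-10,0,-30,0,0,0,0],[-4,0,-40,0,0,0,0],[-4,6,-40,0,0,0,30],[-4,36,-10,0,0,0,60],[0,40,0,0,0,0,60],[0,40,0,0,0,0,60],[0,35,0,0,0,0,60],[0,15,0,0,0,0,60]]
  ]
}}

```text
time_s: 8.45
eef_pos: [0.454, -0.0773, 0.2822]
eef_rot: [0.001, 0.986, -0.17, 0.002]
wrist_force: [0.2, 0.1, -0.2]
opening: 0.703
grasp_force: 0.0
```

```bash
python3 - <<'E'
from h import *
st()
T=ctrl.camera("side")
p,s=blob(T,(305,365,200,240),red);print(p,s,ray(T,*p,.171))
W=ctrl.camera("wrist");cv2.imwrite("pics/w1.png",W["frame"]);print(W["xyz"],W["rotation"],W["fx"])
E
```

```text
t 8.45 eng [-76.  -10.1] z 282.2 yawerr -0.002 tilt 0.004 | th -0.132 r 76.7 | F eng [0.1 0.1] fz -0.2 Ftan -0.1 Frad -0.2 | open 0.703 grip 0.0
[337.83908046 222.5862069 ] [28 18 11 10 87] [0.58097412 0.06599386 0.171     ]
[ 0.51870519 -0.10136832  0.42452599] [-0.07929478 -0.57145323  0.809213    0.1110309 ] 387.636073298103
```

View pics/w1.png

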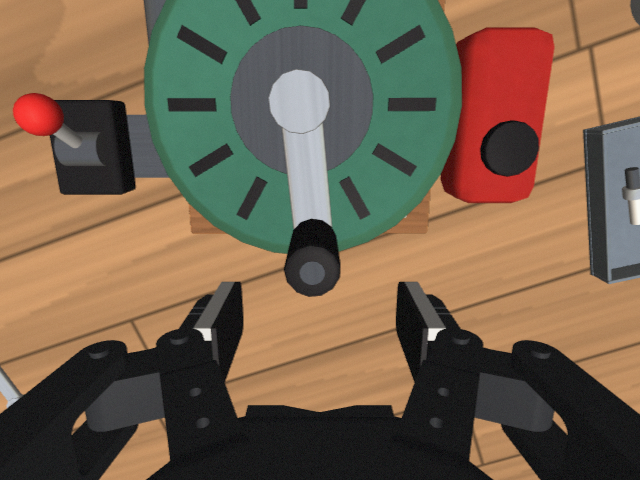

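The wrist view shows knob top (312,272), hub (299,100), and the switch now leaning towards the head (ball at (38,114)). Checking positions.

```bash
python3 - <<'E'
from h import *
W=ctrl.camera("wrist")
c,s=np.cos(Y),np.sin(Y);Ri=np.array([[c,s],[-s,c]])
for n,u,v,z in(("knobtop",312,272,.252),("hub",299,101,.205),("hub",299,101,.215),("disc",302,99,.17)):
    p=ray(W,u,v,z);print(n,p.round(4),(Ri@(p[:2]-O)*1000).round(1))
m=grn(W["frame"][:300,100:500].astype(int)).astype(np.uint8)
ct=max(cv2.findContours(m,0,1)[0],key=cv2.contourArea)[:,0]+[100,0];ct=ct[(ct[:,1]>3)]
h=cv2.convexHull(ct)[:,0];P=np.array([ray(W,*q,.160)[:2] for q in h])
A=np.c_[2*P,np.ones(len(P))];x=np.linalg.lstsq(A,(P**2).sum(1),rcond=None)[0];print(x[:2],np.sqrt(x[2]+x[:2]@x[:2]))
E
```

```text
knobtop [ 0.4542 -0.0734  0.252 ] [-77.   -6.4]
hub [ 0.5318 -0.093   0.205 ] [2.6 0.9]
hub [ 0.5312 -0.0933  0.215 ] [2.2 0.4]
disc [ 0.5343 -0.0941  0.17  ] [5.3 0.7]
[ 0.53064909 -0.09462154] 0.10278535892408068
```

Request:
{"fn": "jog_arm", "kwargs": {
  "series": [
    [[-1.5,-3.5,15,0,0,0,60],[0,0,20,0,0,0,60],[0,0,20,0,0,0,60],[0,0,13,0,0,0,60],[0,0,6,0,0,0,60],[0,0,0,0,0,0,60],[0,0,0,0,0,0,20],[0,0,0,0,0,0,10],[0,0,0,0,0,0,10],[0,0,0,0,0,0,10]]
  ]
}}

```text
time_s: 9.6
eef_pos: [0.4546, -0.0716, 0.2088]
eef_rot: [0.001, 0.986, -0.168, 0.001]
wrist_force: [-2.9, -3.8, 5.6]
opening: 0.314
grasp_force: 58.7
```

```bash
sed -i 's/^O=.*;Y/O=np.array([.531,-.0937]);Y/' h.py; python3 - <<'E'
from h import *
st()
E
```

```text
t 9.60 eng [-79.4  -4.5] z 208.8 yawerr 0.001 tilt 0.003 | th -0.057 r 79.6 | F eng [-1.5 -4.5] fz 5.6 Ftan 4.4 Frad 1.8 | open 0.314 grip 58.7
```

```bash
python3 - <<'E'
import numpy as np
th=-.047+np.arange(81)*np.pi/40
P=np.round(80*np.c_[-np.cos(th),-np.sin(th)],1);D=np.round(np.diff(P,axis=0),1)
for i in range(8): print(i,D[10*i:10*i+10].tolist())
E
```

```text
0 [[-0.1, -6.3], [0.5, -6.3], [0.9, -6.2], [1.4, -6.1], [1.9, -6.0], [2.4, -5.8], [2.8, -5.6], [3.2, -5.4], [3.7, -5.1], [4.0, -4.8]]
1 [[4.4, -4.5], [4.8, -4.1], [5.0, -3.8], [5.4, -3.3], [5.5, -2.9], [5.8, -2.4], [6.0, -2.0], [6.1, -1.5], [6.2, -1.1], [6.2, -0.5]]
2 [[6.3, -0.1], [6.3, 0.5], [6.2, 0.9], [6.1, 1.4], [6.0, 1.9], [5.8, 2.4], [5.6, 2.8], [5.4, 3.2], [5.1, 3.7], [4.8, 4.0]]
3 [[4.5, 4.4], [4.1, 4.8], [3.8, 5.0], [3.3, 5.4], [2.9, 5.5], [2.4, 5.8], [2.0, 6.0], [1.5, 6.1], [1.1, 6.2], [0.5, 6.2]]
4 [[0.1, 6.3], [-0.5, 6.3], [-0.9, 6.2], [-1.4, 6.1], [-1.9, 6.0], [-2.4, 5.8], [-2.8, 5.6], [-3.2, 5.4], [-3.7, 5.1], [-4.0, 4.8]]
5 [[-4.4, 4.5], [-4.8, 4.1], [-5.0, 3.8], [-5.4, 3.3], [-5.5, 2.9], [-5.8, 2.4], [-6.0, 2.0], [-6.1, 1.5], [-6.2, 1.1], [-6.2, 0.5]]
6 [[-6.3, 0.1], [-6.3, -0.5], [-6.2, -0.9], [-6.1, -1.4], [-6.0, -1.9], [-5.8, -2.4], [-5.6, -2.8], [-5.4, -3.2], [-5.1, -3.7], [-4.8, -4.0]]
7 [[-4.5, -4.4], [-4.1, -4.8], [-3.8, -5.0], [-3.3, -5.4], [-2.9, -5.5], [-2.4, -5.8], [-2.0, -6.0], [-1.5, -6.1], [-1.1, -6.2], [-0.5, -6.2]]
```

Request:
{"fn": "jog_arm", "kwargs": {
  "series": [
    [[-0.1,-6.3,0,0,0,0,10],[0.5,-6.3,0,0,0,0,10],[0.9,-6.2,0,0,0,0,10],[1.4,-6.1,0,0,0,0,10],[1.9,-6.0,0,0,0,0,10],[2.4,-5.8,0,0,0,0,10],[2.8,-5.6,0,0,0,0,10],[3.2,-5.4,0,0,0,0,10],[3.7,-5.1,0,0,0,0,10],[4.0,-4.8,0,0,0,0,10]]
  ]
}}

```text
time_s: 10.6
eef_pos: [0.4927, -0.0239, 0.2088]
eef_rot: [0.001, 0.986, -0.168, 0.0]
wrist_force: [-6.1, -4.6, 7.5]
opening: 0.313
grasp_force: 58.9
```

```bash
python3 -c "from h import *;st()"
```

```text
t 10.60 eng [-59.3  53.1] z 208.8 yawerr 0.001 tilt 0.002 | th 0.730 r 79.6 | F eng [-4.2 -6.4] fz 7.5 Ftan 7.5 Frad -1.1 | open 0.313 grip 58.9
```

Request:
{"fn": "jog_arm", "kwargs": {
  "series": [
    [[4.4,-4.5,0,0,0,0,10],[4.8,-4.1,0,0,0,0,10],[5.0,-3.8,0,0,0,0,10],[5.4,-3.3,0,0,0,0,10],[5.5,-2.9,0,0,0,0,10],[5.8,-2.4,0,0,0,0,10],[6.0,-2.0,0,0,0,0,10],[6.1,-1.5,0,0,0,0,10],[6.2,-1.1,0,0,0,0,10],[6.2,-0.5,0,0,0,0,10]]
  ]
}}

```text
time_s: 11.6
eef_pos: [0.5533, -0.0171, 0.2088]
eef_rot: [0.0, 0.986, -0.168, -0.0]
wrist_force: [-5.9, -1.0, 8.7]
opening: 0.311
grasp_force: 59.0
```

```bash
python3 -c "from h import *;st()"
```

```text
t 11.60 eng [-4.4 79.7] z 208.8 yawerr 0.001 tilt 0.001 | th 1.516 r 79.8 | F eng [-5.3 -2.9] fz 8.7 Ftan 5.4 Frad -2.6 | open 0.311 grip 59.0
```

Request:
{"fn": "jog_arm", "kwargs": {
  "series": [
    [[6.3,-0.1,0,0,0,0,10],[6.3,0.5,0,0,0,0,10],[6.2,0.9,0,0,0,0,10],[6.1,1.4,0,0,0,0,10],[6.0,1.9,0,0,0,0,10],[5.8,2.4,0,0,0,0,10],[5.6,2.8,0,0,0,0,10],[5.4,3.2,0,0,0,0,10],[5.1,3.7,0,0,0,0,10],[4.8,4.0,0,0,0,0,10]]
  ]
}}

```text
time_s: 12.6
eef_pos: [0.6009, -0.0546, 0.2088]
eef_rot: [-0.001, 0.986, -0.168, -0.0]
wrist_force: [-5.5, 4.3, 8.8]
opening: 0.315
grasp_force: 59.1
```

```bash
python3 -c "from h import *;st()"
```

```text
t 12.60 eng [52.9 60.2] z 208.8 yawerr 0.001 tilt 0.002 | th 2.292 r 80.1 | F eng [-6.6  2.3] fz 8.8 Ftan 6.5 Frad -2.7 | open 0.315 grip 59.1
```

```bash
python3 - <<'E'
import numpy as np
th=2.309+np.arange(121)*np.pi/60
P=np.round(80*np.c_[-np.cos(th),-np.sin(th)],1);D=np.round(np.diff(P,axis=0),1)
for i in range(12): print(i,D[10*i:10*i+10].tolist())
E
```

```text
0 [[3.1, 2.9], [2.8, 3.1], [2.7, 3.2], [2.6, 3.3], [2.3, 3.5], [2.2, 3.6], [2.0, 3.6], [1.8, 3.8], [1.5, 3.9], [1.4, 4.0]]
1 [[1.2, 4.0], [0.9, 4.1], [0.8, 4.1], [0.5, 4.1], [0.3, 4.2], [0.1, 4.2], [-0.1, 4.2], [-0.4, 4.2], [-0.6, 4.1], [-0.7, 4.1]]
2 [[-1.0, 4.1], [-1.2, 4.0], [-1.5, 4.0], [-1.6, 3.8], [-1.8, 3.8], [-2.0, 3.7], [-2.2, 3.5], [-2.4, 3.5], [-2.6, 3.3], [-2.7, 3.1]]
3 [[-2.9, 3.1], [-3.1, 2.8], [-3.2, 2.7], [-3.3, 2.6], [-3.5, 2.3], [-3.6, 2.2], [-3.6, 2.0], [-3.8, 1.8], [-3.9, 1.5], [-4.0, 1.4]]
4 [[-4.0, 1.2], [-4.1, 0.9], [-4.1, 0.8], [-4.1, 0.5], [-4.2, 0.3], [-4.2, 0.1], [-4.2, -0.1], [-4.2, -0.4], [-4.1, -0.6], [-4.1, -0.7]]
5 [[-4.1, -1.0], [-4.0, -1.2], [-4.0, -1.5], [-3.8, -1.6], [-3.8, -1.8], [-3.7, -2.0], [-3.5, -2.2], [-3.5, -2.4], [-3.3, -2.6], [-3.1, -2.7]]
6 [[-3.1, -2.9], [-2.8, -3.1], [-2.7, -3.2], [-2.6, -3.3], [-2.3, -3.5], [-2.2, -3.6], [-2.0, -3.6], [-1.8, -3.8], [-1.5, -3.9], [-1.4, -4.0]]
7 [[-1.2, -4.0], [-0.9, -4.1], [-0.8, -4.1], [-0.5, -4.1], [-0.3, -4.2], [-0.1, -4.2], [0.1, -4.2], [0.4, -4.2], [0.6, -4.1], [0.7, -4.1]]
8 [[1.0, -4.1], [1.2, -4.0], [1.5, -4.0], [1.6, -3.8], [1.8, -3.8], [2.0, -3.7], [2.2, -3.5], [2.4, -3.5], [2.6, -3.3], [2.7, -3.1]]
9 [[2.9, -3.1], [3.1, -2.8], [3.2, -2.7], [3.3, -2.6], [3.5, -2.3], [3.6, -2.2], [3.6, -2.0], [3.8, -1.8], [3.9, -1.5], [4.0, -1.4]]
10 [[4.0, -1.2], [4.1, -0.9], [4.1, -0.8], [4.1, -0.5], [4.2, -0.3], [4.2, -0.1], [4.2, 0.1], [4.2, 0.4], [4.1, 0.6], [4.1, 0.7]]
11 [[4.1, 1.0], [4.0, 1.2], [4.0, 1.5], [3.8, 1.6], [3.8, 1.8], [3.7, 2.0], [3.5, 2.2], [3.5, 2.4], [3.3, 2.6], [3.1, 2.7]]
```

Request:
{"fn": "jog_arm", "kwargs": {
  "series": [
    [[3.1,2.9,0,0,0,0,10],[2.8,3.1,0,0,0,0,10],[2.7,3.2,0,0,0,0,10],[2.6,3.3,0,0,0,0,10],[2.3,3.5,0,0,0,0,10],[2.2,3.6,0,0,0,0,10],[2.0,3.6,0,0,0,0,10],[1.8,3.8,0,0,0,0,10],[1.5,3.9,0,0,0,0,10],[1.4,4.0,0,0,0,0,10]]
  ]
}}

```text
time_s: 13.6
eef_pos: [0.6113, -0.0917, 0.2087]
eef_rot: [-0.004, 0.986, -0.167, 0.0]
wrist_force: [0.5, 16.7, 7.3]
opening: 0.312
grasp_force: 59.3
```

```bash
python3 -c "from h import *;st()"
```

```text
t 13.60 eng [75.1 28.6] z 208.7 yawerr 0.003 tilt 0.007 | th 2.777 r 80.3 | F eng [-5.1 15.9] fz 7.3 Ftan 16.7 Frad 0.9 | open 0.312 grip 59.3
```

Request:
{"fn": "jog_arm", "kwargs": {
  "series": [
    [[1.2,4.0,0,0,0,0,10],[0.9,4.1,0,0,0,0,10],[0.8,4.1,0,0,0,0,10],[0.5,4.1,0,0,0,0,10],[0.3,4.2,0,0,0,0,10],[0.1,4.2,0,0,0,0,10],[-0.1,4.2,0,0,0,0,10],[-0.4,4.2,0,0,0,0,10],[-0.6,4.1,0,0,0,0,10],[-0.7,4.1,0,0,0,0,10]]
  ]
}}

```text
time_s: 14.6
eef_pos: [0.6012, -0.133, 0.2084]
eef_rot: [-0.002, 0.986, -0.168, 0.003]
wrist_force: [7.9, 6.9, 0.8]
opening: 0.316
grasp_force: 59.1
```

```bash
python3 -c "from h import *;st()"
```

```text
t 14.60 eng [ 79.3 -13.8] z 208.4 yawerr 0.002 tilt 0.007 | th -2.970 r 80.5 | F eng [5.1 9.2] fz 0.8 Ftan 9.9 Frad 3.5 | open 0.316 grip 59.1
```

Request:
{"fn": "jog_arm", "kwargs": {
  "series": [
    [[-1.0,4.1,0,0,0,0,10],[-1.2,4.0,0,0,0,0,10],[-1.5,4.0,0,0,0,0,10],[-1.6,3.8,0,0,0,0,10],[-1.8,3.8,0,0,0,0,10],[-2.0,3.7,0,0,0,0,10],[-2.2,3.5,0,0,0,0,10],[-2.4,3.5,0,0,0,0,10],[-2.6,3.3,0,0,0,0,10],[-2.7,3.1,0,0,0,0,10]]
  ]
}}

```text
time_s: 15.6
eef_pos: [0.5679, -0.1653, 0.2086]
eef_rot: [0.001, 0.986, -0.169, -0.0]
wrist_force: [-3.5, -1.7, 9.1]
opening: 0.308
grasp_force: 59.8
```

```bash
python3 -c "from h import *;st()"
```

```text
t 15.60 eng [ 58.6 -55.2] z 208.6 yawerr 0.000 tilt 0.002 | th -2.386 r 80.5 | F eng [-2.7 -2.8] fz 9.1 Ftan -3.9 Frad -0.1 | open 0.308 grip 59.8
```

Request:
{"fn": "jog_arm", "kwargs": {
  "series": [
    [[-2.9,3.1,0,0,0,0,10],[-3.1,2.8,0,0,0,0,10],[-3.2,2.7,0,0,0,0,10],[-3.3,2.6,0,0,0,0,10],[-3.5,2.3,0,0,0,0,10],[-3.6,2.2,0,0,0,0,10],[-3.6,2.0,0,0,0,0,10],[-3.8,1.8,0,0,0,0,10],[-3.9,1.5,0,0,0,0,10],[-4.0,1.4,0,0,0,0,10]]
  ]
}}

```text
time_s: 16.6
eef_pos: [0.5297, -0.1741, 0.2088]
eef_rot: [0.0, 0.986, -0.168, 0.002]
wrist_force: [6.3, 0.4, 4.5]
opening: 0.31
grasp_force: 59.5
```

```bash
python3 -c "from h import *;st()"
```

```text
t 16.60 eng [ 25.5 -76.2] z 208.8 yawerr 0.000 tilt 0.005 | th -1.893 r 80.4 | F eng [5.8 2.5] fz 4.5 Ftan 6.3 Frad -0.5 | open 0.310 grip 59.5
```

Request:
{"fn": "jog_arm", "kwargs": {
  "series": [
    [[-4.0,1.2,0,0,0,0,10],[-4.1,0.9,0,0,0,0,10],[-4.1,0.8,0,0,0,0,10],[-4.1,0.5,0,0,0,0,10],[-4.2,0.3,0,0,0,0,10],[-4.2,0.1,0,0,0,0,10],[-4.2,-0.1,0,0,0,0,10],[-4.2,-0.4,0,0,0,0,10],[-4.1,-0.6,0,0,0,0,10],[-4.1,-0.7,0,0,0,0,10]]
  ]
}}

```text
time_s: 17.6
eef_pos: [0.4901, -0.1627, 0.2088]
eef_rot: [0.001, 0.986, -0.169, 0.003]
wrist_force: [6.1, -1.1, 4.4]
opening: 0.316
grasp_force: 59.3
```

```bash
python3 -c "from h import *;st()"
```

```text
t 17.60 eng [-15.7 -78.6] z 208.8 yawerr 0.000 tilt 0.005 | th -1.374 r 80.2 | F eng [6.1 1. ] fz 4.4 Ftan 5.8 Frad -2.1 | open 0.316 grip 59.3
```

Request:
{"fn": "jog_arm", "kwargs": {
  "series": [
    [[-4.1,-1.0,0,0,0,0,10],[-4.0,-1.2,0,0,0,0,10],[-4.0,-1.5,0,0,0,0,10],[-3.8,-1.6,0,0,0,0,10],[-3.8,-1.8,0,0,0,0,10],[-3.7,-2.0,0,0,0,0,10],[-3.5,-2.2,0,0,0,0,10],[-3.5,-2.4,0,0,0,0,10],[-3.3,-2.6,0,0,0,0,10],[-3.1,-2.7,0,0,0,0,10]]
  ]
}}

```text
time_s: 18.6
eef_pos: [0.4615, -0.1331, 0.2088]
eef_rot: [0.001, 0.986, -0.169, 0.002]
wrist_force: [5.0, -4.4, 4.6]
opening: 0.312
grasp_force: 59.4
```

Request:
{"fn": "jog_arm", "kwargs": {
  "series": [
    [[-3.1,-2.9,0,0,0,0,10],[-2.8,-3.1,0,0,0,0,10],[-2.7,-3.2,0,0,0,0,10],[-2.6,-3.3,0,0,0,0,10],[-2.3,-3.5,0,0,0,0,10],[-2.2,-3.6,0,0,0,0,10],[-2.0,-3.6,0,0,0,0,10],[-1.8,-3.8,0,0,0,0,10],[-1.5,-3.9,0,0,0,0,10],[-1.4,-4.0,0,0,0,0,10]]
  ]
}}

```text
time_s: 19.6
eef_pos: [0.4513, -0.0931, 0.2088]
eef_rot: [0.002, 0.986, -0.169, 0.002]
wrist_force: [-0.1, -4.8, 7.3]
opening: 0.314
grasp_force: 59.6
```

```bash
python3 -c "from h import *;st()"
```

```text
t 19.60 eng [-75.4 -25.9] z 208.8 yawerr -0.000 tilt 0.005 | th -0.332 r 79.7 | F eng [ 1.6 -4.6] fz 7.3 Ftan 4.8 Frad 0.0 | open 0.314 grip 59.6
```

Request:
{"fn": "jog_arm", "kwargs": {
  "series": [
    [[-1.2,-4.0,0,0,0,0,10],[-0.9,-4.1,0,0,0,0,10],[-0.8,-4.1,0,0,0,0,10],[-0.5,-4.1,0,0,0,0,10],[-0.3,-4.2,0,0,0,0,10],[-0.1,-4.2,0,0,0,0,10],[0.1,-4.2,0,0,0,0,10],[0.4,-4.2,0,0,0,0,10],[0.6,-4.1,0,0,0,0,10],[0.7,-4.1,0,0,0,0,10]]
  ]
}}

```text
time_s: 20.6
eef_pos: [0.4626, -0.0532, 0.2087]
eef_rot: [0.002, 0.986, -0.169, 0.001]
wrist_force: [-3.4, -5.6, 8.7]
opening: 0.315
grasp_force: 59.9
```

Request:
{"fn": "jog_arm", "kwargs": {
  "series": [
    [[1.0,-4.1,0,0,0,0,10],[1.2,-4.0,0,0,0,0,10],[1.5,-4.0,0,0,0,0,10],[1.6,-3.8,0,0,0,0,10],[1.8,-3.8,0,0,0,0,10],[2.0,-3.7,0,0,0,0,10],[2.2,-3.5,0,0,0,0,10],[2.4,-3.5,0,0,0,0,10],[2.6,-3.3,0,0,0,0,10],[2.7,-3.1,0,0,0,0,10]]
  ]
}}

```text
time_s: 21.6
eef_pos: [0.4923, -0.0242, 0.2087]
eef_rot: [0.001, 0.986, -0.168, -0.0]
wrist_force: [-6.1, -3.1, 11.6]
opening: 0.311
grasp_force: 60.0
```

```bash
python3 -c "from h import *;st()"
```

```text
t 21.60 eng [-59.7  52.7] z 208.7 yawerr 0.000 tilt 0.002 | th 0.723 r 79.6 | F eng [-4.7 -5. ] fz 11.6 Ftan 6.8 Frad 0.3 | open 0.311 grip 60.0
```

Request:
{"fn": "jog_arm", "kwargs": {
  "series": [
    [[2.9,-3.1,0,0,0,0,10],[3.1,-2.8,0,0,0,0,10],[3.2,-2.7,0,0,0,0,10],[3.3,-2.6,0,0,0,0,10],[3.5,-2.3,0,0,0,0,10],[3.6,-2.2,0,0,0,0,10],[3.6,-2.0,0,0,0,0,10],[3.8,-1.8,0,0,0,0,10],[3.9,-1.5,0,0,0,0,10],[4.0,-1.4,0,0,0,0,10]]
  ]
}}

```text
time_s: 22.6
eef_pos: [0.5324, -0.0141, 0.2087]
eef_rot: [0.0, 0.986, -0.168, -0.0]
wrist_force: [-5.5, -0.5, 11.5]
opening: 0.311
grasp_force: 60.0
```

```bash
python3 -c "from h import *;st()"
```

```text
t 22.60 eng [-25.2  75.6] z 208.7 yawerr 0.001 tilt 0.001 | th 1.249 r 79.6 | F eng [-5.1 -2.3] fz 11.5 Ftan 5.5 Frad -0.6 | open 0.311 grip 60.0
```

```bash
cat >> h.py <<'E'
def pin():
    c=ctrl.camera("side");a=c["frame"][295:335,405:440].astype(float)
    w=np.clip(a[...,2]-np.maximum(a[...,1],a[...,0])-60,0,None);w[:, :0]=0
    v,u=np.mgrid[295:335,405:440];s=w.sum();p=ray(c,(u*w).sum()/s,(v*w).sum()/s,.07)
    cc,ss=np.cos(Y),np.sin(Y);print("pin w %.0f ex %.2f ey %.2f"%(s,*(np.array([[cc,ss],[-ss,cc]])@(p[:2]-O)*1000)))
E
python3 - <<'E'
import numpy as np
th=1.262+np.arange(161)*np.pi/80
P=np.round(80*np.c_[-np.cos(th),-np.sin(th)],1);D=np.round(np.diff(P,axis=0),1)
for i in range(16): print(i,th[10*i+10].round(3),D[10*i:10*i+10].tolist())
E
python3 -c "from h import *;pin();pin()"
```

```text
0 1.655 [[3.0, -0.9], [3.0, -0.8], [3.1, -0.6], [3.1, -0.6], [3.1, -0.4], [3.2, -0.3], [3.1, -0.2], [3.1, 0.0], [3.2, 0.1], [3.1, 0.2]]
1 2.047 [[3.1, 0.3], [3.1, 0.5], [3.1, 0.5], [3.1, 0.7], [3.0, 0.8], [3.0, 0.9], [3.0, 1.1], [2.9, 1.2], [2.9, 1.2], [2.8, 1.4]]
2 2.44 [[2.8, 1.5], [2.7, 1.6], [2.6, 1.7], [2.6, 1.8], [2.5, 1.9], [2.4, 2.0], [2.3, 2.1], [2.3, 2.2], [2.1, 2.3], [2.1, 2.4]]
3 2.833 [[2.0, 2.4], [1.9, 2.5], [1.8, 2.6], [1.6, 2.7], [1.6, 2.7], [1.5, 2.8], [1.3, 2.8], [1.3, 2.9], [1.1, 2.9], [1.0, 3.0]]
4 3.225 [[0.9, 3.0], [0.8, 3.0], [0.6, 3.1], [0.6, 3.1], [0.4, 3.1], [0.3, 3.2], [0.2, 3.1], [0.0, 3.1], [-0.1, 3.2], [-0.2, 3.1]]
5 3.618 [[-0.3, 3.1], [-0.5, 3.1], [-0.5, 3.1], [-0.7, 3.1], [-0.8, 3.0], [-0.9, 3.0], [-1.1, 3.0], [-1.2, 2.9], [-1.2, 2.9], [-1.4, 2.8]]
6 4.011 [[-1.5, 2.8], [-1.6, 2.7], [-1.7, 2.6], [-1.8, 2.6], [-1.9, 2.5], [-2.0, 2.4], [-2.1, 2.3], [-2.2, 2.3], [-2.3, 2.1], [-2.4, 2.1]]
7 4.404 [[-2.4, 2.0], [-2.5, 1.9], [-2.6, 1.8], [-2.7, 1.6], [-2.7, 1.6], [-2.8, 1.5], [-2.8, 1.3], [-2.9, 1.3], [-2.9, 1.1], [-3.0, 1.0]]
8 4.796 [[-3.0, 0.9], [-3.0, 0
[... 483 characters left out ...]
-2.7], [-1.5, -2.8], [-1.3, -2.8], [-1.3, -2.9], [-1.1, -2.9], [-1.0, -3.0]]
12 6.367 [[-0.9, -3.0], [-0.8, -3.0], [-0.6, -3.1], [-0.6, -3.1], [-0.4, -3.1], [-0.3, -3.2], [-0.2, -3.1], [0.0, -3.1], [0.1, -3.2], [0.2, -3.1]]
13 6.76 [[0.3, -3.1], [0.5, -3.1], [0.5, -3.1], [0.7, -3.1], [0.8, -3.0], [0.9, -3.0], [1.1, -3.0], [1.2, -2.9], [1.2, -2.9], [1.4, -2.8]]
14 7.152 [[1.5, -2.8], [1.6, -2.7], [1.7, -2.6], [1.8, -2.6], [1.9, -2.5], [2.0, -2.4], [2.1, -2.3], [2.2, -2.3], [2.3, -2.1], [2.4, -2.1]]
15 7.545 [[2.4, -2.0], [2.5, -1.9], [2.6, -1.8], [2.7, -1.6], [2.7, -1.6], [2.8, -1.5], [2.8, -1.3], [2.9, -1.3], [2.9, -1.1], [3.0, -1.0]]
pin w 3618 ex 190.32 ey 1.50
pin w 3638 ex 190.25 ey 1.51
```

Request:
{"fn": "jog_arm", "kwargs": {
  "series": [
    [[3.0,-0.9,0,0,0,0,10],[3.0,-0.8,0,0,0,0,10],[3.1,-0.6,0,0,0,0,10],[3.1,-0.6,0,0,0,0,10],[3.1,-0.4,0,0,0,0,10],[3.2,-0.3,0,0,0,0,10],[3.1,-0.2,0,0,0,0,10],[3.1,0.0,0,0,0,0,10],[3.2,0.1,0,0,0,0,10],[3.1,0.2,0,0,0,0,10]]
  ]
}}

```text
time_s: 23.7
eef_pos: [0.5628, -0.0205, 0.2087]
eef_rot: [-0.0, 0.986, -0.168, -0.0]
wrist_force: [-5.2, 2.2, 11.5]
opening: 0.316
grasp_force: 60.1
```

Request:
{"fn": "jog_arm", "kwargs": {
  "series": [
    [[3.1,0.3,0,0,0,0,10],[3.1,0.5,0,0,0,0,10],[3.1,0.5,0,0,0,0,10],[3.1,0.7,0,0,0,0,10],[3.0,0.8,0,0,0,0,10],[3.0,0.9,0,0,0,0,10],[3.0,1.1,0,0,0,0,10],[2.9,1.2,0,0,0,0,10],[2.9,1.2,0,0,0,0,10],[2.8,1.4,0,0,0,0,10]]
  ]
}}

```text
time_s: 24.7
eef_pos: [0.5884, -0.0381, 0.2087]
eef_rot: [-0.001, 0.986, -0.168, -0.0]
wrist_force: [-3.4, 4.4, 10.7]
opening: 0.318
grasp_force: 60.0
```

Request:
{"fn": "jog_arm", "kwargs": {
  "series": [
    [[2.8,1.5,0,0,0,0,10],[2.7,1.6,0,0,0,0,10],[2.6,1.7,0,0,0,0,10],[2.6,1.8,0,0,0,0,10],[2.5,1.9,0,0,0,0,10],[2.4,2.0,0,0,0,0,10],[2.3,2.1,0,0,0,0,10],[2.3,2.2,0,0,0,0,10],[2.1,2.3,0,0,0,0,10],[2.1,2.4,0,0,0,0,10]]
  ]
}}

```text
time_s: 25.7
eef_pos: [0.6055, -0.0641, 0.2088]
eef_rot: [-0.001, 0.986, -0.168, 0.0]
wrist_force: [-1.4, 6.4, 8.8]
opening: 0.315
grasp_force: 59.9
```

```bash
python3 -c "from h import *;st();pin()"
```

```text
t 25.70 eng [60.4 52.7] z 208.8 yawerr 0.001 tilt 0.002 | th 2.425 r 80.2 | F eng [-3.4  5.5] fz 8.8 Ftan 6.4 Frad 1.1 | open 0.315 grip 59.9
pin w 3646 ex 190.28 ey 1.54
```

Request:
{"fn": "jog_arm", "kwargs": {
  "series": [
    [[2.0,2.4,0,0,0,0,10],[1.9,2.5,0,0,0,0,10],[1.8,2.6,0,0,0,0,10],[1.6,2.7,0,0,0,0,10],[1.6,2.7,0,0,0,0,10],[1.5,2.8,0,0,0,0,10],[1.3,2.8,0,0,0,0,10],[1.3,2.9,0,0,0,0,10],[1.1,2.9,0,0,0,0,10],[1.0,3.0,0,0,0,0,10]]
  ]
}}

```text
time_s: 26.75
eef_pos: [0.6112, -0.0919, 0.2086]
eef_rot: [-0.003, 0.986, -0.168, 0.001]
wrist_force: [2.9, 14.7, 8.3]
opening: 0.311
grasp_force: 60.1
```

```bash
python3 -c "from h import *;st();pin()"
```

```text
t 26.75 eng [75.1 28.4] z 208.6 yawerr 0.002 tilt 0.007 | th 2.780 r 80.3 | F eng [-2.2 14.8] fz 8.3 Ftan 14.7 Frad 3.2 | open 0.311 grip 60.1
pin w 3768 ex 193.48 ey 1.37
```

Request:
{"fn": "jog_arm", "kwargs": {
  "series": [
    [[0.9,3.0,0,0,0,0,10],[0.8,3.0,0,0,0,0,10],[0.6,3.1,0,0,0,0,10],[0.6,3.1,0,0,0,0,10],[0.4,3.1,0,0,0,0,10],[0.3,3.2,0,0,0,0,10],[0.2,3.1,0,0,0,0,10],[0.0,3.1,0,0,0,0,10],[-0.1,3.2,0,0,0,0,10],[-0.2,3.1,0,0,0,0,10]]
  ]
}}

```text
time_s: 27.8
eef_pos: [0.6058, -0.1231, 0.2084]
eef_rot: [-0.003, 0.986, -0.168, 0.003]
wrist_force: [11.1, 11.7, 2.7]
opening: 0.314
grasp_force: 59.8
```

```bash
python3 -c "from h import *;st();pin()"
```

```text
t 27.80 eng [80.3 -2.8] z 208.4 yawerr 0.002 tilt 0.008 | th -3.107 r 80.4 | F eng [ 6.6 14.7] fz 2.7 Ftan 14.9 Frad 6.0 | open 0.314 grip 59.8
pin w 4038 ex 197.25 ey 1.72
```

Request:
{"fn": "jog_arm", "kwargs": {
  "series": [
    [[-0.3,3.1,0,0,0,0,10],[-0.5,3.1,0,0,0,0,10],[-0.5,3.1,0,0,0,0,10],[-0.7,3.1,0,0,0,0,10],[-0.8,3.0,0,0,0,0,10],[-0.9,3.0,0,0,0,0,10],[-1.1,3.0,0,0,0,0,10],[-1.2,2.9,0,0,0,0,10],[-1.2,2.9,0,0,0,0,10],[-1.4,2.8,0,0,0,0,10]]
  ]
}}

```text
time_s: 28.85
eef_pos: [0.5856, -0.1529, 0.2085]
eef_rot: [0.001, 0.986, -0.169, 0.001]
wrist_force: [0.9, -2.8, 7.2]
opening: 0.314
grasp_force: 60.0
```

```bash
python3 -c "from h import *;st();pin()"
```

```text
t 28.85 eng [ 71.2 -37.7] z 208.5 yawerr 0.000 tilt 0.002 | th -2.654 r 80.5 | F eng [ 1.8 -2.3] fz 7.2 Ftan -1.2 Frad 2.7 | open 0.314 grip 60.0
pin w 3927 ex 196.96 ey 1.48
```

Request:
{"fn": "jog_arm", "kwargs": {
  "series": [
    [[-1.5,2.8,0,0,0,0,10],[-1.6,2.7,0,0,0,0,10],[-1.7,2.6,0,0,0,0,10],[-1.8,2.6,0,0,0,0,10],[-1.9,2.5,0,0,0,0,10],[-2.0,2.4,0,0,0,0,10],[-2.1,2.3,0,0,0,0,10],[-2.2,2.3,0,0,0,0,10],[-2.3,2.1,0,0,0,0,10],[-2.4,2.1,0,0,0,0,10]]
  ]
}}

```text
time_s: 29.9
eef_pos: [0.5584, -0.1694, 0.2087]
eef_rot: [0.001, 0.986, -0.169, 0.0]
wrist_force: [-2.9, -1.3, 9.1]
opening: 0.309
grasp_force: 60.3
```

Request:
{"fn": "jog_arm", "kwargs": {
  "series": [
    [[-2.4,2.0,0,0,0,0,10],[-2.5,1.9,0,0,0,0,10],[-2.6,1.8,0,0,0,0,10],[-2.7,1.6,0,0,0,0,10],[-2.7,1.6,0,0,0,0,10],[-2.8,1.5,0,0,0,0,10],[-2.8,1.3,0,0,0,0,10],[-2.9,1.3,0,0,0,0,10],[-2.9,1.1,0,0,0,0,10],[-3.0,1.0,0,0,0,0,10]]
  ]
}}

```text
time_s: 30.9
eef_pos: [0.5295, -0.1741, 0.2088]
eef_rot: [0.0, 0.986, -0.168, 0.002]
wrist_force: [5.2, 0.7, 5.9]
opening: 0.312
grasp_force: 60.1
```

```bash
python3 -c "from h import *;st()"
```

```text
t 30.90 eng [ 25.3 -76.3] z 208.8 yawerr 0.000 tilt 0.004 | th -1.891 r 80.4 | F eng [4.7 2.3] fz 5.9 Ftan 5.2 Frad -0.8 | open 0.312 grip 60.1
```

Request:
{"fn": "jog_arm", "kwargs": {
  "series": [
    [[-3.0,0.9,0,0,0,0,10],[-3.0,0.8,0,0,0,0,10],[-3.1,0.6,0,0,0,0,10],[-3.1,0.6,0,0,0,0,10],[-3.1,0.4,0,0,0,0,10],[-3.2,0.3,0,0,0,0,10],[-3.1,0.2,0,0,0,0,10],[-3.1,0.0,0,0,0,0,10],[-3.2,-0.1,0,0,0,0,10],[-3.1,-0.2,0,0,0,0,10]]
  ]
}}

```text
time_s: 31.9
eef_pos: [0.4992, -0.1673, 0.2088]
eef_rot: [0.001, 0.986, -0.169, 0.002]
wrist_force: [6.0, -0.5, 6.0]
opening: 0.316
grasp_force: 60.0
```

Request:
{"fn": "jog_arm", "kwargs": {
  "series": [
    [[-3.1,-0.3,0,0,0,0,10],[-3.1,-0.5,0,0,0,0,10],[-3.1,-0.5,0,0,0,0,10],[-3.1,-0.7,0,0,0,0,10],[-3.0,-0.8,0,0,0,0,10],[-3.0,-0.9,0,0,0,0,10],[-3.0,-1.1,0,0,0,0,10],[-2.9,-1.2,0,0,0,0,10],[-2.9,-1.2,0,0,0,0,10],[-2.8,-1.4,0,0,0,0,10]]
  ]
}}

```text
time_s: 32.9
eef_pos: [0.4737, -0.1496, 0.2088]
eef_rot: [0.001, 0.986, -0.169, 0.002]
wrist_force: [6.8, -3.1, 5.7]
opening: 0.316
grasp_force: 59.9
```

Request:
{"fn": "jog_arm", "kwargs": {
  "series": [
    [[-2.8,-1.5,0,0,0,0,10],[-2.7,-1.6,0,0,0,0,10],[-2.6,-1.7,0,0,0,0,10],[-2.6,-1.8,0,0,0,0,10],[-2.5,-1.9,0,0,0,0,10],[-2.4,-2.0,0,0,0,0,10],[-2.3,-2.1,0,0,0,0,10],[-2.3,-2.2,0,0,0,0,10],[-2.1,-2.3,0,0,0,0,10],[-2.1,-2.4,0,0,0,0,10]]
  ]
}}

```text
time_s: 33.9
eef_pos: [0.4569, -0.1236, 0.2088]
eef_rot: [0.001, 0.986, -0.169, 0.002]
wrist_force: [4.8, -4.5, 5.7]
opening: 0.313
grasp_force: 59.9
```

```bash
python3 -c "from h import *;st()"
```

```text
t 33.90 eng [-59.9 -52.9] z 208.8 yawerr 0.000 tilt 0.005 | th -0.723 r 79.9 | F eng [ 6.  -2.6] fz 5.7 Ftan 5.9 Frad -2.8 | open 0.313 grip 59.9
```

Request:
{"fn": "jog_arm", "kwargs": {
  "series": [
    [[-2.0,-2.4,0,0,0,0,10],[-1.9,-2.5,0,0,0,0,10],[-1.8,-2.6,0,0,0,0,10],[-1.6,-2.7,0,0,0,0,10],[-1.6,-2.7,0,0,0,0,10],[-1.5,-2.8,0,0,0,0,10],[-1.3,-2.8,0,0,0,0,10],[-1.3,-2.9,0,0,0,0,10],[-1.1,-2.9,0,0,0,0,10],[-1.0,-3.0,0,0,0,0,10]]
  ]
}}

```text
time_s: 34.9
eef_pos: [0.4513, -0.0931, 0.2087]
eef_rot: [0.002, 0.986, -0.169, 0.002]
wrist_force: [1.7, -5.4, 7.8]
opening: 0.313
grasp_force: 60.1
```

Request:
{"fn": "jog_arm", "kwargs": {
  "series": [
    [[-0.9,-3.0,0,0,0,0,10],[-0.8,-3.0,0,0,0,0,10],[-0.6,-3.1,0,0,0,0,10],[-0.6,-3.1,0,0,0,0,10],[-0.4,-3.1,0,0,0,0,10],[-0.3,-3.2,0,0,0,0,10],[-0.2,-3.1,0,0,0,0,10],[0.0,-3.1,0,0,0,0,10],[0.1,-3.2,0,0,0,0,10],[0.2,-3.1,0,0,0,0,10]]
  ]
}}

```text
time_s: 35.9
eef_pos: [0.4577, -0.0626, 0.2087]
eef_rot: [0.002, 0.986, -0.169, 0.001]
wrist_force: [-2.1, -5.0, 10.3]
opening: 0.309
grasp_force: 60.3
```

Request:
{"fn": "jog_arm", "kwargs": {
  "series": [
    [[0.3,-3.1,0,0,0,0,10],[0.5,-3.1,0,0,0,0,10],[0.5,-3.1,0,0,0,0,10],[0.7,-3.1,0,0,0,0,10],[0.8,-3.0,0,0,0,0,10],[0.9,-3.0,0,0,0,0,10],[1.1,-3.0,0,0,0,0,10],[1.2,-2.9,0,0,0,0,10],[1.2,-2.9,0,0,0,0,10],[1.4,-2.8,0,0,0,0,10]]
  ]
}}

```text
time_s: 36.9
eef_pos: [0.4754, -0.0368, 0.2087]
eef_rot: [0.001, 0.986, -0.169, 0.0]
wrist_force: [-4.0, -3.8, 11.8]
opening: 0.316
grasp_force: 60.4
```

Request:
{"fn": "jog_arm", "kwargs": {
  "series": [
    [[1.5,-2.8,0,0,0,0,10],[1.6,-2.7,0,0,0,0,10],[1.7,-2.6,0,0,0,0,10],[1.8,-2.6,0,0,0,0,10],[1.9,-2.5,0,0,0,0,10],[2.0,-2.4,0,0,0,0,10],[2.1,-2.3,0,0,0,0,10],[2.2,-2.3,0,0,0,0,10],[2.3,-2.1,0,0,0,0,10],[2.4,-2.1,0,0,0,0,10]]
  ]
}}

```text
time_s: 37.9
eef_pos: [0.5016, -0.0198, 0.2087]
eef_rot: [0.001, 0.986, -0.169, -0.0]
wrist_force: [-6.6, -1.8, 12.6]
opening: 0.312
grasp_force: 60.5
```

```bash
python3 -c "from h import *;st()"
```

```text
t 37.90 eng [-52.3  60. ] z 208.7 yawerr 0.000 tilt 0.002 | th 0.853 r 79.6 | F eng [-5.6 -3.8] fz 12.6 Ftan 6.8 Frad 0.8 | open 0.312 grip 60.5
```

Request:
{"fn": "jog_arm", "kwargs": {
  "series": [
    [[2.4,-2.0,0,0,0,0,10],[2.5,-1.9,0,0,0,0,10],[2.6,-1.8,0,0,0,0,10],[2.7,-1.6,0,0,0,0,10],[2.7,-1.6,0,0,0,0,10],[2.8,-1.5,0,0,0,0,10],[2.8,-1.3,0,0,0,0,10],[2.9,-1.3,0,0,0,0,10],[2.9,-1.1,0,0,0,0,10],[3.0,-1.0,0,0,0,0,10]]
  ]
}}

```text
time_s: 38.9
eef_pos: [0.5322, -0.014, 0.2087]
eef_rot: [0.0, 0.986, -0.168, -0.001]
wrist_force: [-5.6, 0.2, 12.8]
opening: 0.314
grasp_force: 60.5
```

Request:
{"fn": "jog_arm", "kwargs": {
  "series": [
    [[3.0,-0.9,0,0,0,0,10],[3.0,-0.8,0,0,0,0,10],[3.1,-0.6,0,0,0,0,10],[3.1,-0.6,0,0,0,0,10],[3.1,-0.4,0,0,0,0,10],[3.2,-0.3,0,0,0,0,10],[3.1,-0.2,0,0,0,0,10],[3.1,0.0,0,0,0,0,10],[3.2,0.1,0,0,0,0,10],[3.1,0.2,0,0,0,0,10]]
  ]
}}

```text
time_s: 39.9
eef_pos: [0.5627, -0.0205, 0.2087]
eef_rot: [-0.0, 0.986, -0.168, -0.001]
wrist_force: [-5.4, 1.6, 12.7]
opening: 0.313
grasp_force: 60.6
```

Request:
{"fn": "jog_arm", "kwargs": {
  "series": [
    [[3.1,0.3,0,0,0,0,10],[3.1,0.5,0,0,0,0,10],[3.1,0.5,0,0,0,0,10],[3.1,0.7,0,0,0,0,10],[3.0,0.8,0,0,0,0,10],[3.0,0.9,0,0,0,0,10],[3.0,1.1,0,0,0,0,10],[2.9,1.2,0,0,0,0,10],[2.9,1.2,0,0,0,0,10],[2.8,1.4,0,0,0,0,10]]
  ]
}}

```text
time_s: 40.9
eef_pos: [0.5884, -0.038, 0.2087]
eef_rot: [-0.001, 0.986, -0.168, -0.0]
wrist_force: [-2.9, 4.6, 12.4]
opening: 0.313
grasp_force: 60.5
```

```bash
python3 -c "from h import *;st();pin()"
```

```text
t 40.90 eng [35.6 71.6] z 208.7 yawerr 0.001 tilt 0.001 | th 2.032 r 79.9 | F eng [-4.3  3.4] fz 12.4 Ftan 5.3 Frad 1.1 | open 0.313 grip 60.5
pin w 3637 ex 190.31 ey 1.50
```

Request:
{"fn": "jog_arm", "kwargs": {
  "series": [
    [[2.8,1.5,0,0,0,0,10],[2.7,1.6,0,0,0,0,10],[2.6,1.7,0,0,0,0,10],[2.6,1.8,0,0,0,0,10],[2.5,1.9,0,0,0,0,10],[2.4,2.0,0,0,0,0,10],[2.3,2.1,0,0,0,0,10],[2.3,2.2,0,0,0,0,10],[2.1,2.3,0,0,0,0,10],[2.1,2.4,0,0,0,0,10]]
  ]
}}

```text
time_s: 41.95
eef_pos: [0.6055, -0.0641, 0.2088]
eef_rot: [-0.001, 0.986, -0.168, 0.0]
wrist_force: [-0.8, 5.4, 9.7]
opening: 0.312
grasp_force: 60.4
```

Request:
{"fn": "jog_arm", "kwargs": {
  "series": [
    [[1.0,1.2,0,0,0,0,10],[1.0,1.2,0,0,0,0,10],[0.9,1.3,0,0,0,0,10],[0.9,1.3,0,0,0,0,10],[0.9,1.3,0,0,0,0,10],[0.9,1.3,0,0,0,0,10],[0.4,0.6,0,0,0,0,10],[0.4,0.6,0,0,0,0,10],[0.4,0.7,0,0,0,0,10],[0,0,0,0,0,0,10]]
  ]
}}

```text
time_s: 42.95
eef_pos: [0.6089, -0.0747, 0.2087]
eef_rot: [-0.001, 0.986, -0.168, 0.001]
wrist_force: [0.2, 7.2, 9.3]
opening: 0.311
grasp_force: 60.4
```

```bash
python3 -c "from h import *;st();pin();pin()"
```

```text
t 42.95 eng [67.2 43.8] z 208.7 yawerr 0.001 tilt 0.003 | th 2.564 r 80.2 | F eng [-2.2  6.9] fz 9.3 Ftan 7.0 Frad 1.9 | open 0.311 grip 60.4
pin w 3790 ex 190.54 ey 1.37
pin w 3804 ex 190.52 ey 1.36
```

Request:
{"fn": "jog_arm", "kwargs": {
  "series": [
    [[0.4,0.6,0,0,0,0,10],[0.4,0.6,0,0,0,0,10],[0.4,0.6,0,0,0,0,10],[0.4,0.6,0,0,0,0,10],[0.3,0.6,0,0,0,0,10],[0.3,0.6,0,0,0,0,10],[0,0,0,0,0,0,10],[0,0,0,0,0,0,10],[0,0,0,0,0,0,10],[0,0,0,0,0,0,10]]
  ]
}}

```text
time_s: 44.05
eef_pos: [0.6097, -0.0782, 0.2087]
eef_rot: [-0.002, 0.986, -0.168, 0.0]
wrist_force: [0.2, 10.2, 10.3]
opening: 0.316
grasp_force: 60.4
```

```bash
python3 -c "from h import *;st();pin();pin()"
```

```text
t 44.05 eng [69.1 40.7] z 208.7 yawerr 0.002 tilt 0.004 | th 2.609 r 80.2 | F eng [-3.2  9.7] fz 10.3 Ftan 9.9 Frad 2.2 | open 0.316 grip 60.4
pin w 3754 ex 191.26 ey 1.31
pin w 3741 ex 191.25 ey 1.33
```

Request:
{"fn": "jog_arm", "kwargs": {
  "series": [
    [[-0.1,-0.2,0,0,0,0,10],[-0.1,-0.2,0,0,0,0,10],[-0.1,-0.2,0,0,0,0,10],[0,0,0,0,0,0,10],[0,0,0,0,0,0,10],[0,0,0,0,0,0,10],[0,0,0,0,0,0,10],[0,0,0,0,0,0,10],[0,0,0,0,0,0,10],[0,0,0,0,0,0,10]]
  ]
}}

```text
time_s: 45.15
eef_pos: [0.6097, -0.0782, 0.2087]
eef_rot: [-0.001, 0.986, -0.168, 0.001]
wrist_force: [0.8, 8.2, 10.1]
opening: 0.313
grasp_force: 60.4
```

```bash
python3 -c "from h import *;st();pin()"
```

```text
t 45.15 eng [69.1 40.8] z 208.7 yawerr 0.001 tilt 0.003 | th 2.609 r 80.2 | F eng [-2.  8.] fz 10.1 Ftan 7.9 Frad 2.4 | open 0.313 grip 60.4
pin w 3750 ex 191.24 ey 1.37
```

Request:
{"fn": "jog_arm", "kwargs": {
  "series": [
    [[-0.1,-0.2,0,0,0,0,10],[-0.1,-0.2,0,0,0,0,10],[-0.1,-0.2,0,0,0,0,10],[-0.1,-0.2,0,0,0,0,10],[-0.1,-0.2,0,0,0,0,10],[0,0,0,0,0,0,10],[0,0,0,0,0,0,10],[0,0,0,0,0,0,10],[0,0,0,0,0,0,10],[0,0,0,0,0,0,10]]
  ]
}}

```text
time_s: 46.2
eef_pos: [0.6097, -0.0781, 0.2087]
eef_rot: [-0.001, 0.986, -0.168, 0.001]
wrist_force: [1.0, 3.1, 9.0]
opening: 0.314
grasp_force: 60.3
```

```bash
python3 -c "from h import *;st();pin()"
```

```text
t 46.20 eng [69.  40.9] z 208.7 yawerr 0.001 tilt 0.002 | th 2.607 r 80.2 | F eng [-0.1  3.2] fz 9.0 Ftan 2.8 Frad 1.6 | open 0.314 grip 60.3
pin w 3751 ex 191.22 ey 1.36
```

Request:
{"fn": "jog_arm", "kwargs": {
  "series": [
    [[0,0,0,0,0,0,28],[0,0,0,0,0,0,30],[0,0,0,0,0,0,34],[0,0,0,0,0,0,40],[0,0,0,0,0,0,46],[0,0,0,0,0,0,52],[0,0,0,0,0,0,58],[0,0,0,0,0,0,60],[0,0,0,0,0,0,60],[0,0,0,0,0,0,60]]
  ]
}}

```text
time_s: 47.25
eef_pos: [0.6092, -0.0787, 0.2073]
eef_rot: [0.0, 0.986, -0.168, 0.0]
wrist_force: [0.2, -0.3, -0.2]
opening: 0.7
grasp_force: 0.0
```

```bash
python3 -c "from h import *;st();pin()"
```

```text
t 47.25 eng [68.8 40.2] z 207.3 yawerr 0.001 tilt 0.000 | th 2.613 r 79.7 | F eng [ 0.3 -0.2] fz -0.2 Ftan -0.4 Frad 0.1 | open 0.700 grip 0.0
pin w 3755 ex 191.22 ey 1.37
```

Pin holds at about 0.94 mm with no contact force. Lifting clear.

Request:
{"fn": "jog_arm", "kwargs": {
  "series": [
    [[0,0,-6,0,0,0,60],[0,0,-12,0,0,0,60],[0,0,-18,0,0,0,60],[0,0,-20,0,0,0,60],[0,0,-20,0,0,0,60],[0,0,-20,0,0,0,60],[0,0,-10,0,0,0,60],[0,0,0,0,0,0,60],[0,0,0,0,0,0,60],[0,0,0,0,0,0,60]]
  ]
}}

```text
time_s: 48.3
eef_pos: [0.6087, -0.0785, 0.3119]
eef_rot: [-0.0, 0.986, -0.168, -0.001]
wrist_force: [0.5, 0.1, -0.8]
opening: 0.701
grasp_force: 0.0
```

```bash
python3 - <<'E'
from h import *
st();pin()
T=ctrl.camera("side");p,s=blob(T,(305,365,200,240),red);print(p,s)
cv2.imwrite("pics/end.png",T["frame"])
E
```

```text
t 48.30 eng [68.2 40.1] z 311.9 yawerr 0.001 tilt 0.002 | th 2.610 r 79.1 | F eng [0.4 0.3] fz -0.8 Ftan 0.1 Frad 0.5 | open 0.701 grip 0.0
pin w 3719 ex 191.16 ey 1.41
[337.77906977 222.56976744] [28 18 11 10 86]
```

View pics/end.png

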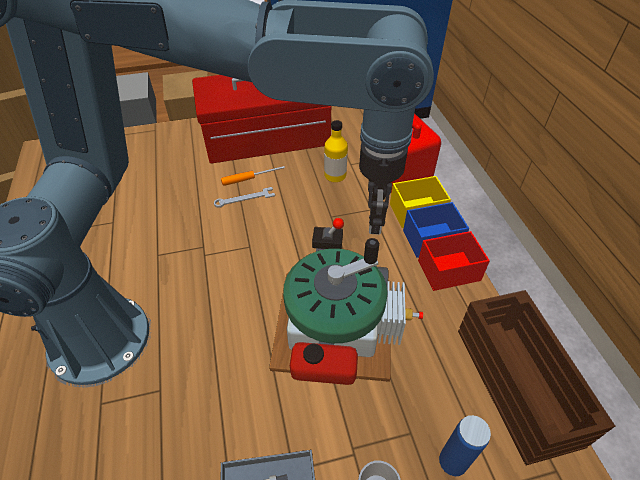

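The picture shows the ball (338,223) in the off position, the knob free at (372,250) below the open gripper, and the bystanders where they were.

```bash
python3 -c "
from bench import ctrl
print(ctrl.hand_in())"
```

```text
the job is handed in; nothing more can be done
None
```

The job is handed in at 48 s of the 72 s allowed: I pushed the switch to its off stop, turned the crank clockwise at no more than about 0.8 rad/s through two compressions, and let go with the pin about 0.9 mm into the third, where it stayed put.

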